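Seat and hold an angle bracket in the marking jig

ROBOT

A 7-joint arm with a two-finger parallel gripper is mounted at the origin on a cart in front of the work surface, level with it; the furniture and walls round the work are solid. World frame = base frame: x ahead of the robot, y to its left, z up, the work surface at z = 0. Lengths are in m, angles in rad, forces in N, time in s.
With the tool pointing down it reaches from about 0.425 to 0.825 m from the base axis. Payload 3.6 kg.
Tool frame: the origin (TCP) lies at the centre of the arm's flange, where the gripper is bolted on; the fingertips stand 186 mm ahead of it and the grasp point (between the pads) lies 167 mm ahead of it; z points along the fingers, y is the direction in which the jaws open and shut (so a half turn about z gives the same grasp; the last joint's range is limited). The gripper opens to 93 mm and grips with 3 to 60 N. Pads are 15 mm wide; open, the fingers measure 128 mm over their backs; the gripper's body (75 mm by 188 mm) begins 65 mm behind the grasp point.
Start: joints at [1.089, 0.615, -0.013, 1.423, 0.008, 1.103, -0.04], TCP at [0.286, -0.584, 0.405] pointing down, gripper open.
Joint ranges: [-3.12, 3.12], [-0.3, 2.06], [-1.34, 1.32], [0.26, 2.42], [-1.36, 4.5], [0.01, 1.98], [-2.84, 2.84]. Speed limits (rad/s): [2.79, 2.79, 3.14, 3.14, 3.14, 3.14, 3.14].

INTERFACE

Orientations are given as a unit quaternion [w, x, y, z].
In Python, from bench import ctrl gives the robot as it stands. The module is installed in compiled form; this text tells all that it offers.
- The arm moves only by the tool apply_moves, never from a script. Its argument "series" is a list of rows, each a list of 7 numbers: the shift along the world's x, y, z in m, then the turn, a rotation vector about the world's x, y, z in rad, then the finger opening in m, from 0 to 0.093. A call has exactly 5 rows; each row is the pose to reach, as a shift and turn from the pose commanded when the call began; what a row does not reach only later rows make up. A row lasts 1/12 s, in which the tool goes at most 41.7 mm and 7.16 degrees, less where a joint would pass 70% of its speed; a pose out of reach is approached as far as the arm can. A call with a gripper value outside its range is refused whole. The fingers move at their own pace and stop on an object; "force" is the grip in N (left out, the last holds). Time passes only in rows, so rows that repeat a pose let the fingers close, or fill a call up. It gives the time, the measured TCP pose, the force and the opening at its end, in the units of the state.
- ctrl.observe(): the state, without advancing time (a new reading comes with each control period).
- ctrl.grab_frame(name): name is "scene" or "top"; returns the picture (384x512x3 uint8, red, green, blue); there is no depth.
- ctrl.calibration(name): a dict with "vertical_fov" (degrees; the focal length in pixels is half the picture's height over the tangent of half this angle, whatever the lens; pixels are square), "cx", "cy" (the principal point, pixels), "R" (3x3) and "t" (3): a world point X has camera coordinates R X + t. Camera axes: x right, y down, z forward; pixel columns grow to the right and rows downward; lengths in m; the calibration is good to about 2 mm. A picture is of the moment at which its call begins. calibration takes no time and is no camera call.
- ctrl.hand_in(): hands the job in, once; it reports no verdict.
The state is a dict: "time": time; "joint_positions": joint angles; "joint_velocities": joint speeds; "effort": joint torques, N m; "eef_pos": TCP position; "orientation": TCP orientation; "force": force on the tool from outside, world axes, zero at the start; "ft_torque": the same for the moment, N m; "grip_width": opening from 0.0 (shut) to 1.0 (fully open).
Only numpy, scipy, OpenCV 4.12 (cv2) and the standard library are available. Lean on these libraries where they do the work, as an engineer would, in place of code of your own. Each camera call takes 0.05 s, during which the arm holds its last target. There are 200 camera calls.

TASK

Swing the small pen-lift lever on the marking jig back so that the pen is fully raised, then put the long angle bracket on the jig's bed with one end up against the end stop, and with a push that goes both down and towards the fence press its upright leg against the fence and its flat leg onto the bed. Finish while still holding it there with that firm push (do not let go), the pen still raised; leave the short bracket and everything else as they stand.

Things in the scene. Friction and masses are not known exactly. Their poses are not given: they have to be found in the camera images.
- jig: grey and steel marking jig fixed to the bench (immovable), 195 x 224 mm, its pen head at the right rear. Origin: on the bench under the middle of the jig; local x points away from the robot towards the fence, y to the left along the fence, z up.
- jig_bed: the jig's flat dark steel bed, part of the jig; same origin and axes as jig. Its top is 14 mm above the bench and reaches from local x = -85 to +40 mm, y = -110 to +110 mm.
- jig_fence: the jig's upright steel fence along the bed's far edge; same origin and axes as jig. Front face at local x = +40 mm, 15 mm thick, top 44 mm above the bench. Behind it a low plinth, 14 mm high, to x = 105 mm.
- jig_stop: the jig's end stop, a steel block on the bed at the right end; same origin and axes as jig. Its face is at local y = -95 mm and reaches from x = -20 to +40 mm; top 36 mm above the bench.
- seat (a point): where the long bracket's origin belongs: on the bed's top, at the foot of the fence's face, 80 mm to the left of the stop's face (jig local x = 40, y = -15, z = 14 mm); axes as the jig. The bracket's axes match the jig's when seated.
- pen_lever (a joint): angle of the pen lever, 0 = pen down, 0.9 = fully raised (end of travel); starts 0 to 0.1. One rigid rocker (handle, arm, pen) on a pivot parallel to the fence: pushing the knob away from the robot raises the pen. Light friction (under 3 N at the knob); it stays where it is left.
- lever_knob (a point): centre of the 16 mm ball knob at the upper end of the lever's handle, 60 mm from the pivot; at joint 0 the handle leans 0.45 rad towards the robot (knob 26 mm nearer than the pivot, 54 mm above it), fully raised 0.45 rad away from it
- pen_pivot (a point): the lever's pivot, jig local x = 72, y = -85, 70 mm above the bench; between two cheeks 36 mm wide over all, 80 mm high
- pen_tip (a point): lower tip of the 12 mm thick pen. Down: 3 mm above the bed, 22 mm before the fence, 10 mm left of the stop; it bars the bracket's way to the fence. Raised: 65 mm above the bed, about 43 mm before the fence; a bracket lying on the bed passes under it, one lowered there from above would hit it.
- long_bracket: the bracket to be seated: aluminium angle, legs 45 mm wide, 8 mm thick, 160 mm long, about 0.22 kg, lying on its flat leg. Origin: underside, at the heel (outer corner), mid-length. Local y along its length; flat leg x = -45 to 0 mm, 8 mm high; upright leg x = -8 to 0 mm, 45 mm high; inner corner x = -8, z = 8 mm. At the start its x is within 0.4 rad of world x.
- short_bracket: not wanted, leave it: aluminium angle, legs 45 mm wide, 8 mm thick, 90 mm long, about 0.14 kg, lying on its flat leg. Origin: underside, at the heel (outer corner), mid-length. Local y along its length; flat leg x = -45 to 0 mm, 8 mm high; upright leg x = -8 to 0 mm, 45 mm high; inner corner x = -8, z = 8 mm. At the start its x is within 0.4 rad of world x.
- reagent: bystander, loose: white plastic bottle 32 mm wide, 70 mm tall; origin under its middle
- jar: bystander, loose: clear jar with screw cap, 40 mm wide, 47 mm tall; origin under its middle
- vial: bystander, loose: small vial with white cap, 28 mm wide, 60 mm tall; origin under its middle
- cassette: bystander, loose: flat white test cassette 21 x 70 x 5 mm; origin under its middle
- carton: bystander, loose: small flat carton 43 x 106 x 23 mm; origin under its middle
- amber_bottle: bystander, loose: square brown bottle 43 mm wide, 84 mm tall; origin under its middle

How it is judged:
On the way, in this order (a step that is already met when the one before it is completed fails the run):
1. the pen is raised with its lever (value of joint pen_lever above 0.7 rad), for 0.2 s.
2. the long bracket is against fence, bed and stop (x of long_bracket in the frame of seat between -0.003 and 0.003 m and y of long_bracket in the frame of seat between -0.005 and 0.005 m and z of long_bracket in the frame of seat between -0.003 and 0.003 m and angle between long_bracket's own z axis and vertical below 0.04 rad and angle between the x axis of long_bracket and the x axis of jig, either way round below 0.04 rad and value of joint pen_lever above 0.7 rad), for 0.2 s.
At the end, for the whole second after the job is handed in: Long bracket on the bed, heel within 3 mm of the fence's foot, end within 5 mm of the stop, level and parallel to the fence within 0.04 rad, at rest; fingers press it (over 5 N) so that it bears on the fence with 4 to 60 N and on the bed with 6 to 60 N; lever beyond 0.7 rad (all of step 2 and contact force between long_bracket and jig_fence between 4 and 60 N and contact force between long_bracket and jig_bed between 6 and 60 N and contact force between the fingers and long_bracket above 5 N and linear speed of long_bracket below 0.01 m/s); the arm keeps its last pose, push and grip.
It fails at once if the short bracket is moved more than 30 mm (distance of short_bracket from where it was at the start of the episode above 0.03 m).
It fails at once if a bystander is moved more than 40 mm (distance of any of reagent, jar, vial, cassette, carton, amber_bottle from where it was at the start of the episode above 0.04 m).
It also fails if it takes over 61 s, if anything falls off the work surface, if the arm or the gripper's body presses on something with over 40 N, if the wrist force passes 120 N, or if a joint passes its speed limit or range.

## Working session

There is one attempt and no reset: what is moved stays moved. The work goes in short steps, Python scripts to look and compute and a tool call to move; the robot and the scene stay as the last step left them, time stands still between calls to the robot, and variables do not carry over. Pictures are saved under pics/ and viewed, about 8 in all and at most 12, crops included, and the job is handed in when it is done.

Besides the shell and the picture viewer there is one more tool, called after "Emit:" as a command line: name --pt "numbers of a row" for each row, then --argument value for the rest. apply_moves: Moves the arm, as the interface text tells. Its arguments: {"type":"object","properties":{"series":{"type":"array"},"force":{"type":"number"}},"required":["series"]}

```bash
mkdir -p pics; python3 - <<'E'
from bench import ctrl
import cv2,numpy as np
np.set_printoptions(precision=4,suppress=True)
s=ctrl.observe()
for k in s: print(k,s[k])
for n in("scene","top"):
    im=ctrl.grab_frame(n); cv2.imwrite(f"pics/{n}0.png",im[...,::-1]); 
    c=ctrl.calibration(n); print(n,c)
E
python3 -c "
import cv2,numpy as np
for n in('scene','top'):
    a=cv2.imread(f'pics/{n}0.png');cv2.imwrite(f'pics/{n}0b.png',cv2.resize(a,(800,600),interpolation=cv2.INTER_CUBIC))"
```

```text
time 0.0
joint_positions [ 1.0885  0.6159 -0.0126  1.4249  0.0081  1.1034 -0.0404]
joint_velocities [ 0.0009  0.0006 -0.0007  0.0033  0.001   0.0012  0.0002]
effort [ -0.0004 -45.893    0.2092 -16.5745  -0.061    0.0204   0.0003]
eef_pos [ 0.286  -0.5833  0.4036]
orientation [-0.0012  0.9741  0.226  -0.0003]
force [-0.2353 -0.343  -0.2093]
ft_torque [-0.0461 -0.0101 -0.0405]
grip_width 0.9956888947621036
scene {'vertical_fov': 43.7434772024296, 'cx': 259.35280968080036, 'cy': 190.687739105789, 'R': array([[-0.9117, -0.4107, -0.0121],
       [-0.2513,  0.5806, -0.7745],
       [ 0.3251, -0.703 , -0.6325]]), 't': array([0.5281, 0.1505, 1.2042])}
top {'vertical_fov': 42.95250637072277, 'cx': 259.3162324469522, 'cy': 198.75920008940275, 'R': array([[-0.0197, -0.9996, -0.0184],
       [-0.9976,  0.0209, -0.0666],
       [ 0.0669,  0.017 , -0.9976]]), 't': array([0.1532, 0.5368, 1.5655])}
```

View pics/scene0b.png

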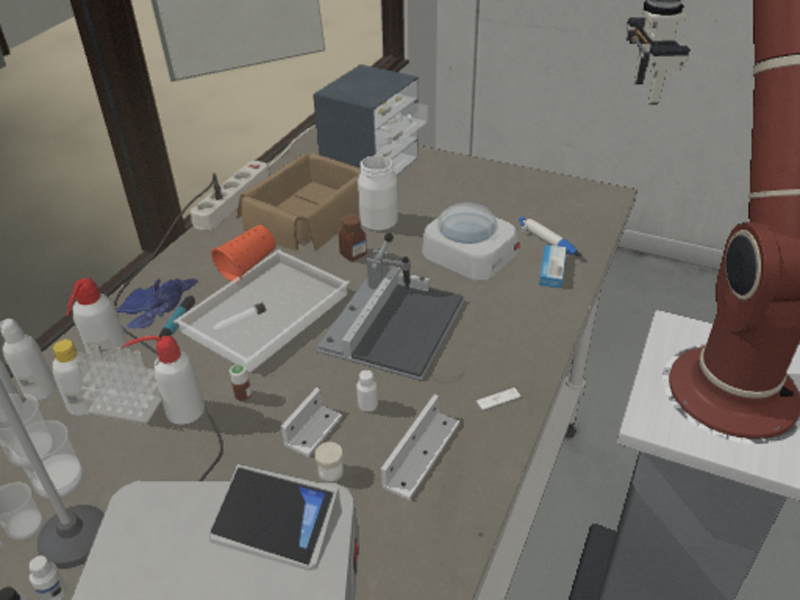

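View pics/top0b.png

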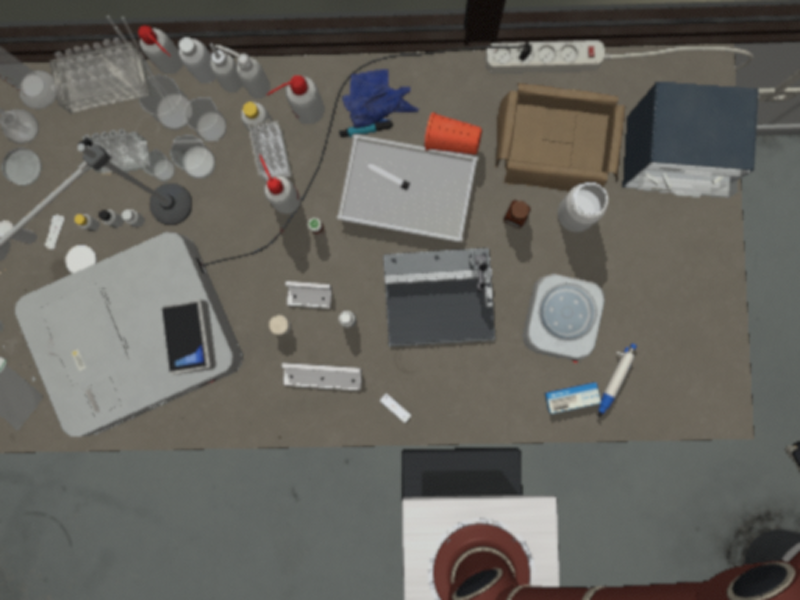

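The long bracket is at the lower left of the top view (about 322,377), the short one is above it (308,295), and the jig is at (440,297). I'll crop for accurate corners.

```bash
python3 - <<'E'
import cv2
a=cv2.imread('pics/top0.png')[150:270,170:330];cv2.imwrite('pics/c1.png',cv2.resize(a,None,fx=5,fy=5,interpolation=cv2.INTER_CUBIC))
a=cv2.imread('pics/scene0.png')[145:320,175:305];cv2.imwrite('pics/c2.png',cv2.resize(a,None,fx=3.4,fy=3.4,interpolation=cv2.INTER_CUBIC))
E
```

```text
(no output)
```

View pics/c1.png

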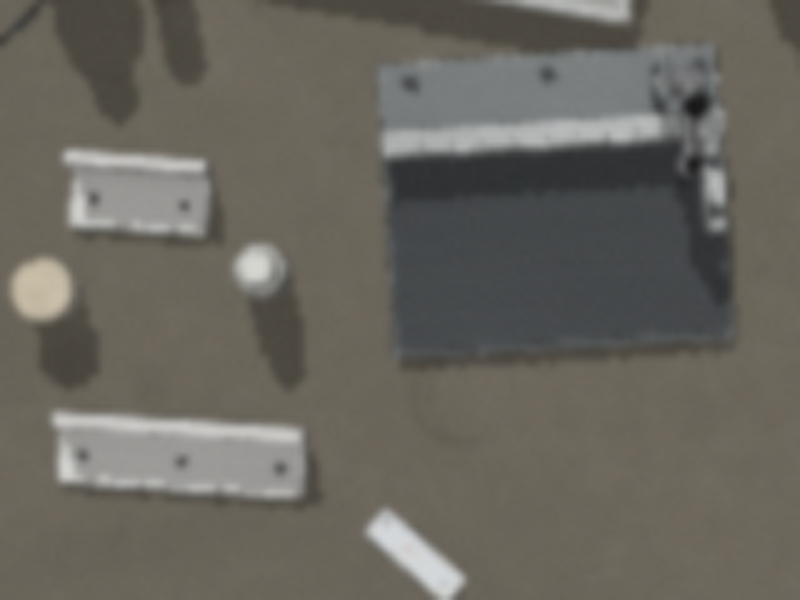

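View pics/c2.png

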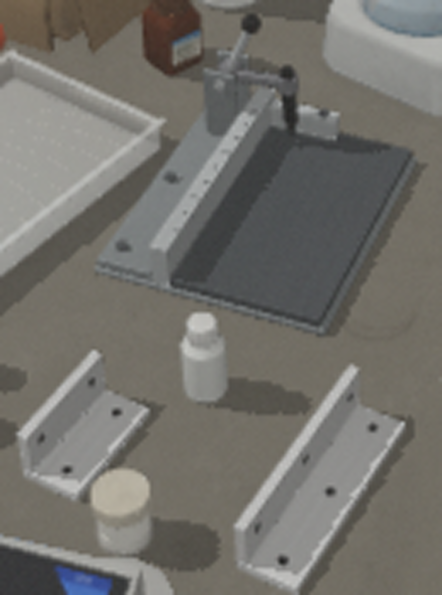

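The jig, both brackets and the lever are clear. The top crop gives the jig plate corners at (398,358), (733,343), (380,67) and (714,47), and the upright's top edge from (53,412) to (303,430). I'll cast rays onto planes at known heights and check the distances between the points.

```bash
cat > h.py <<'E'
import numpy as np
from bench import ctrl
np.set_printoptions(precision=4,suppress=True)
def ray(n,u,v):
    c=ctrl.calibration(n); f=192/np.tan(np.radians(c["vertical_fov"]/2)); R,t=np.array(c["R"]),np.array(c["t"])
    return -R.T@t, R.T@np.array([(u-c["cx"])/f,(v-c["cy"])/f,1])
def cast(n,p,z):
    o,d=ray(n,*p); return o+d*(z-o[2])/d[2]
def proj(n,X):
    c=ctrl.calibration(n); f=192/np.tan(np.radians(c["vertical_fov"]/2)); q=np.array(c["R"])@X+np.array(c["t"])
    return np.array([c["cx"]+f*q[0]/q[2],c["cy"]+f*q[1]/q[2]])
def tri(a,b):
    (o1,d1),(o2,d2)=a,b; s=np.linalg.lstsq(np.c_[d1,-d2],o2-o1,rcond=None)[0]
    p,q=o1+s[0]*d1,o2+s[1]*d2; return (p+q)/2,np.linalg.norm(p-q)
T=lambda u,v,s=5,ox=170,oy=150:((u+.5)/s-.5+ox,(v+.5)/s-.5+oy)
S=lambda u,v:T(u,v,3.4,175,145)
def fit(loc,w):
    loc,w=np.array(loc)[:,:2],np.array(w)[:,:2]; a,b=loc-loc.mean(0),w-w.mean(0)
    th=np.arctan2((a[:,0]*b[:,1]-a[:,1]*b[:,0]).sum(),(a*b).sum()); c,s=np.cos(th),np.sin(th);R=np.array([[c,-s],[s,c]])
    o=w.mean(0)-R@loc.mean(0); return o,th,w-(loc@R.T+o)
E
python3 - <<'E'
from h import *
def go(name,n,pts):
    loc=[p[0] for p in pts]; w=[cast(n,p[1],p[0][2]) for p in pts]
    o,th,r=fit(loc,w); print(name,n,o,th,'\n',r*1e3)
m=1e-3
J=lambda *a:np.array(a)*m
go('jig','top',[(J(-85,110,14),T(399,350)),(J(-85,-110,14),T(732,335)),(J(105,112,14),T(380,67)),(J(105,-112,14),T(714,47)),(J(40,110,44),T(386,157))])
go('jig','scene',[(J(-85,110,14),S(320,318)),(J(-85,-110,14),S(413,152)),(J(105,112,14),S(97,266)),(J(40,110,44),S(169,249))])
go('long','top',[(J(0,80,45),T(53,412)),(J(0,-80,45),T(303,430)),(J(-45,80,8),T(60,483)),(J(-45,-80,8),T(303,497))])
go('long','scene',[(J(0,80,45),S(238,525)),(J(0,-80,45),S(351,368)),(J(-45,80,8),S(297,583)),(J(-45,-80,8),S(405,425))])
print('knob',tri(ray('top',*T(696,104)),ray('scene',*S(251,22))))
print('pivot/short etc', cast('top',T(42,289),.047),cast('top',T(260,269),.07),cast('top',T(136,165),.045),cast('top',T(415,555),.005))
a=.0
E
```

```text
jig top [0.5593 0.0709] 0.03458587029312624 
 [[ 2.4267 -2.0581]
 [ 0.1814  1.5479]
 [-1.8664 -1.5803]
 [-1.321   3.5528]
 [ 0.5792 -1.4623]]
jig scene [0.5611 0.0716] 0.047936938196989944 
 [[ 3.0646 -2.9035]
 [-1.0363  3.2077]
 [-3.6969  3.0979]
 [ 1.6686 -3.4022]]
long top [0.4298 0.3161] -0.08255830163371468 
 [[ 0.7408  0.3397]
 [-0.6398  0.3237]
 [-0.5942 -0.8515]
 [ 0.4932  0.1881]]
long scene [0.4302 0.3164] -0.0911533333910088 
 [[-1.715  -0.9384]
 [-0.8613  3.058 ]
 [ 1.7771 -4.1802]
 [ 0.7992  2.0606]]
knob (array([ 0.6156, -0.0112,  0.1283]), np.float64(0.00040054969271294066))
pivot/short etc [0.5157 0.4022 0.047 ] [0.5243 0.2603 0.07  ] [0.5942 0.3414 0.045 ] [0.3398 0.1683 0.005 ]
```

Jig is at about (0.560, 0.071) with yaw about 0.04, and the long bracket is at (0.430, 0.316) with yaw about -0.085. The knob triangulates to (0.616, -0.011, 0.128). I'll move in front of the knob with the fingers closed.

Emit:
apply_moves --pt "0.0187 0.0358 0 0 0 -0.08 0" --pt "0.0374 0.0716 0 0 0 -0.16 0" --pt "0.0561 0.1074 0 0 0 -0.24 0" --pt "0.0748 0.1432 0 0 0 -0.32 0" --pt "0.0935 0.179 0 0 0 -0.416 0" --force 40

```text
time: 0.52
eef_pos: [0.38, -0.4028, 0.4043]
orientation: [-0.0, 1.0, 0.018, -0.0]
force: [0.2, 0.5, 0.9]
grip_width: 0.691
```

Emit:
apply_moves --pt "0.0187 0.0358 0 0 0 0 0" --pt "0.0374 0.0716 0 0 0 0 0" --pt "0.0561 0.1074 0 0 0 0 0" --pt "0.0748 0.1432 0 0 0 0 0" --pt "0.0935 0.179 0 0 0 0 0"

```text
time: 0.93
eef_pos: [0.4735, -0.2237, 0.4045]
orientation: [-0.0, 1.0, 0.02, -0.0]
force: [0.1, 0.3, 0.0]
grip_width: 0.336
```

Emit:
apply_moves --pt "0.0187 0.0358 0 0 0 0 0" --pt "0.0374 0.0716 0 0 0 0 0" --pt "0.0561 0.1074 0 0 0 0 0" --pt "0.0748 0.1432 0 0 0 0 0" --pt "0.0935 0.179 0 0 0 0 0"

```text
time: 1.35
eef_pos: [0.567, -0.0447, 0.4044]
orientation: [-0.0, 1.0, 0.02, -0.0]
force: [-0.1, -0.5, 0.3]
grip_width: 0.011
```

```bash
python3 - <<'E'
from h import *
for p in [(287,68),(291,130),(251,22),(232,58),(240,75)]:
    o,d=ray('scene',*S(*p)); X=o+d*(-.0115-o[1])/d[1]; print(p,X, 'rel pivot',(X-np.array([.6356,-.011,.07]))*1e3)
E
```

```text
(287, 68) [ 0.5842 -0.0115  0.0907] rel pivot [-51.4329  -0.5     20.6684]
(291, 130) [ 0.5813 -0.0115  0.0262] rel pivot [-54.2892  -0.5    -43.769 ]
(251, 22) [ 0.616  -0.0115  0.128 ] rel pivot [-19.6049  -0.5     58.0404]
(232, 58) [ 0.6348 -0.0115  0.0864] rel pivot [-0.7644 -0.5    16.4063]
(240, 75) [ 0.6279 -0.0115  0.0707] rel pivot [-7.6686 -0.5     0.7318]
```

Emit:
apply_moves --pt "0.005 0.012 -0.03 0 0 0 0" --pt "0.011 0.024 -0.06 0 0 0 0" --pt "0.016 0.0335 -0.085 0 0 0 0" --pt "0.016 0.0335 -0.1 0 0 0 0" --pt "0.016 0.0335 -0.1 0 0 0 0"

```text
time: 1.77
eef_pos: [0.5813, -0.0119, 0.3005]
orientation: [-0.0, 1.0, 0.021, -0.005]
force: [-1.6, -0.4, 0.9]
grip_width: 0.007
```

Emit:
apply_moves --pt "0.008 0 0 0 0 0 0" --pt "0.016 0 0 0 0 0 0" --pt "0.024 0 0 0 0 0 0" --pt "0.032 0 0 0 0 0 0" --pt "0.04 0 0 0 0 0 0"

```text
time: 2.18
eef_pos: [0.6235, -0.0136, 0.3059]
orientation: [0.0, 1.0, 0.02, 0.001]
force: [-1.8, -0.2, 1.0]
grip_width: 0.004
```

Emit:
apply_moves --pt "0.006 0 0 0 0 0 0" --pt "0.012 0 0 0 0 0 0" --pt "0.017 0 0 0 0 0 0" --pt "0.022 0 0 0 0 0 0" --pt "0.022 0 0 0 0 0 0"

```text
time: 2.6
eef_pos: [0.6451, -0.013, 0.3038]
orientation: [-0.0, 1.0, 0.02, -0.0]
force: [-0.7, 0.3, -1.3]
grip_width: 0.002
```

Emit:
apply_moves --pt "0.002 0 0 0 0 0 0" --pt "0.004 0 0 0 0 0 0" --pt "0.006 0 0 0 0 0 0" --pt "0.006 0 0 0 0 0 0" --pt "0.006 0 0 0 0 0 0"

```text
time: 3.02
eef_pos: [0.6484, -0.0132, 0.3039]
orientation: [-0.0, 1.0, 0.02, -0.005]
force: [-8.1, 0.1, 0.8]
grip_width: 0.003
```

```bash
python3 - <<'E'
from h import *
import cv2
print(ctrl.observe()['eef_pos'],ctrl.observe()['force'])
a=ctrl.grab_frame('scene')[...,::-1]; cv2.imwrite('pics/s1.png',a)
cv2.imwrite('pics/c3.png',cv2.resize(a[100:250,190:340],None,fx=4,fy=4,interpolation=cv2.INTER_CUBIC))
E
```

```text
[ 0.6484 -0.0132  0.3039] [-8.1322  0.0825  0.8363]
```

View pics/c3.png

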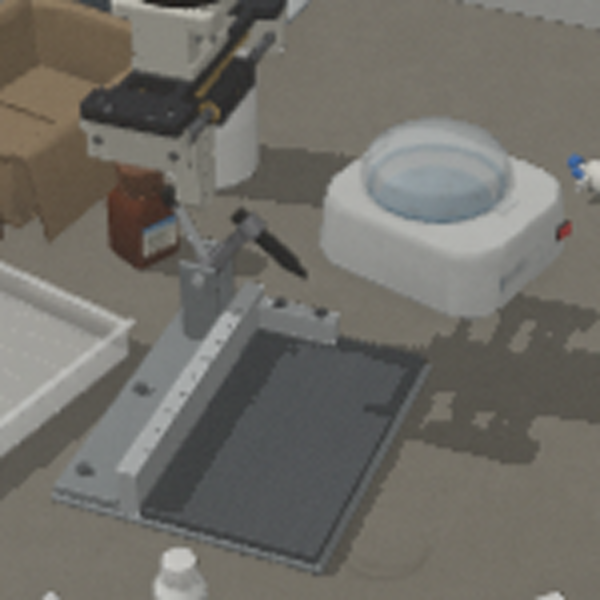

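The pen is raised: its tip is high and slanting at about (305,275) in the crop. The 8 N reaction shows the lever is at its end stop. Next I back off, rise, turn and travel to the long bracket.

Emit:
apply_moves --pt "-0.004 0 0 0 0 0 0" --pt "-0.004 0 0.03 0 0 0 0" --pt "-0.004 0 0.065 0 0 0 0" --pt "-0.004 0 0.1 0 0 0.12 0" --pt "-0.004 0 0.1 0 0 0.24 0"

```text
time: 3.48
eef_pos: [0.6492, -0.0131, 0.4144]
orientation: [0.002, 0.99, 0.142, 0.011]
force: [1.3, -1.1, 0.3]
grip_width: 0.001
```

Emit:
apply_moves --pt "-0.0221 0.0328 0 0 0 0.12 0.045" --pt "-0.0442 0.0656 0 0 0 0.24 0.045" --pt "-0.0663 0.0984 0 0 0 0.36 0.045" --pt "-0.0884 0.1312 0 0 0 0.48 0.045" --pt "-0.1105 0.164 0 0 0 0.6 0.045"

```text
time: 3.9
eef_pos: [0.5358, 0.1523, 0.4062]
orientation: [0.0, 0.904, 0.428, 0.003]
force: [0.8, 0.3, 0.3]
grip_width: 0.312
```

Emit:
apply_moves --pt "-0.0221 0.0328 0 0 0 0.12 0.045" --pt "-0.0442 0.0656 0 0 0 0.24 0.045" --pt "-0.0663 0.0984 0 0 0 0.36 0.045" --pt "-0.0884 0.1312 0 0 0 0.48 0.045" --pt "-0.1105 0.164 0 0 0 0.605 0.045"

```text
time: 4.32
eef_pos: [0.4252, 0.3167, 0.4062]
orientation: [0.0, 0.735, 0.678, 0.003]
force: [0.4, 0.1, -0.6]
grip_width: 0.483
```

Emit:
apply_moves --pt "0 0 -0.04 0 0 0 0.045" --pt "0 0 -0.08 0 0 0 0.045" --pt "0 0 -0.115 0 0 0 0.045" --pt "0 0 -0.13 0 0 0 0.045" --pt "0 0 -0.13 0 0 0 0.045"

```text
time: 4.73
eef_pos: [0.4256, 0.3145, 0.2719]
orientation: [-0.0, 0.737, 0.676, -0.002]
force: [0.2, -0.2, -0.1]
grip_width: 0.484
```

```bash
python3 - <<'E'
from h import *
import cv2
s=ctrl.observe();print(s['eef_pos'],s['orientation'],s['grip_width'],s['joint_positions'])
a=ctrl.grab_frame('scene')[...,::-1]; cv2.imwrite('pics/s2.png',a)
cv2.imwrite('pics/c4.png',cv2.resize(a[150:330,150:330],None,fx=3.3,fy=3.3,interpolation=cv2.INTER_CUBIC))
p=np.array(s['eef_pos'])-[0,0,.186]; print(p)
E
```

```text
[0.4256 0.3145 0.2719] [-0.0003  0.7369  0.6759 -0.0018] 0.4835169067264673 [-0.462   0.6264 -0.3285  1.9102  0.3133  0.6584 -1.0692]
[0.4256 0.3145 0.0859]
```

View pics/c4.png

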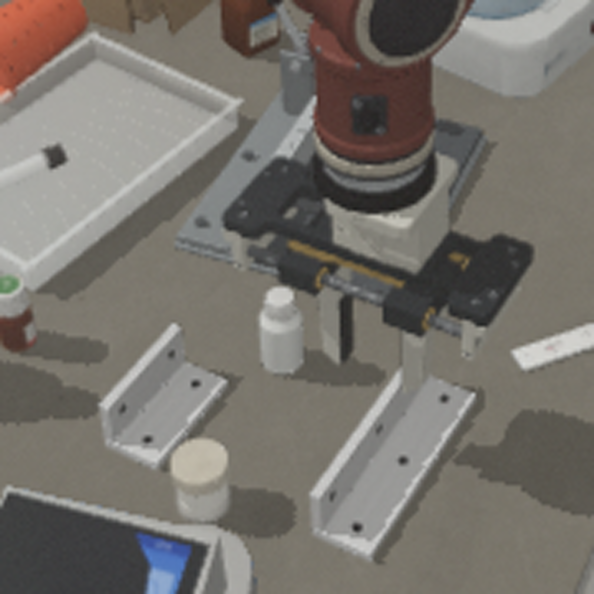

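Both fingers hang over the bracket's middle, straddling the line of the upright (near finger at about (412,370) in the crop). I'll descend and grip the top of the upright.

Emit:
apply_moves --pt "0 0 -0.02 0 0 0 0.045" --pt "0 0 -0.04 0 0 0 0.045" --pt "0 0 -0.0525 0 0 0 0.045" --pt "0 0 -0.0525 0 0 0 0.045" --pt "0 0 -0.0525 0 0 0 0.045"

```text
time: 5.2
eef_pos: [0.4266, 0.3156, 0.2238]
orientation: [-0.0, 0.737, 0.676, 0.002]
force: [0.3, -0.1, 0.4]
grip_width: 0.482
```

Emit:
apply_moves --pt "0 0 0 0 0 0 0.02" --pt "0 0 0 0 0 0 0.02" --pt "0 0 0 0 0 0 0.0" --pt "0 0 0 0 0 0 0.0" --pt "0 0 0 0 0 0 0.0" --force 45

```text
time: 5.62
eef_pos: [0.4258, 0.315, 0.2228]
orientation: [0.0, 0.737, 0.676, 0.001]
force: [0.5, 0.1, -0.1]
grip_width: 0.174
```

Emit:
apply_moves --pt "0 0 0 0 0 0 0.0" --pt "0 0 0 0 0 0 0.0" --pt "0 0 0 0 0 0 0.0" --pt "0 0 0 0 0 0 0.0" --pt "0 0 0 0 0 0 0.0"

```text
time: 6.03
eef_pos: [0.4256, 0.3149, 0.2224]
orientation: [0.0, 0.737, 0.676, 0.0]
force: [0.4, 0.2, 1.9]
grip_width: 0.079
```

Emit:
apply_moves --pt "0 0 0 0 0 0 0.02" --pt "0 0 0 0 0 0 0.02" --pt "0 0 -0.0035 0 0 0 0.02" --pt "0 0 -0.0035 0 0 0 0.0" --pt "0 0 -0.0035 0 0 0 0.0"

```text
time: 6.45
eef_pos: [0.4255, 0.3148, 0.2183]
orientation: [-0.0, 0.737, 0.676, -0.0]
force: [0.0, 0.5, 0.1]
grip_width: 0.121
```

Emit:
apply_moves --pt "0 0 0 0 0 0 0.0" --pt "0 0 0 0 0 0 0.0" --pt "0 0 0 0 0 0 0.0" --pt "0 0 0 0 0 0 0.0" --pt "0 0 0 0 0 0 0.0"

```text
time: 6.87
eef_pos: [0.4255, 0.3148, 0.2186]
orientation: [-0.0, 0.737, 0.676, -0.0]
force: [-1.1, -0.1, -2.7]
grip_width: 0.078
```

Emit:
apply_moves --pt "0 0 0.005 0 0 0 0.0" --pt "0 0 0.015 0 0 0 0.0" --pt "0 0 0.03 0 0 0 0.0" --pt "0 0 0.055 0 0 0 0.0" --pt "0 0 0.09 0 0 0 0.0"

```text
time: 7.28
eef_pos: [0.4249, 0.3141, 0.3086]
orientation: [-0.0, 0.737, 0.676, -0.003]
force: [1.1, -0.1, -2.6]
grip_width: 0.083
```

```bash
python3 - <<'E'
from h import *
import cv2
s=ctrl.observe();print(s['eef_pos'],s['orientation'],s['grip_width'],s['force'],s['ft_torque'])
a=ctrl.grab_frame('scene')[...,::-1]; cv2.imwrite('pics/s3.png',a)
cv2.imwrite('pics/c5.png',cv2.resize(a[130:330,150:330],None,fx=3,fy=3,interpolation=cv2.INTER_CUBIC))
E
```

```text
[0.4249 0.3141 0.3086] [-0.0002  0.7367  0.6762 -0.0026] 0.08250459601916041 [ 1.1347 -0.1228 -2.6323] [-0.0178 -0.1545 -0.0116]
```

View pics/c5.png

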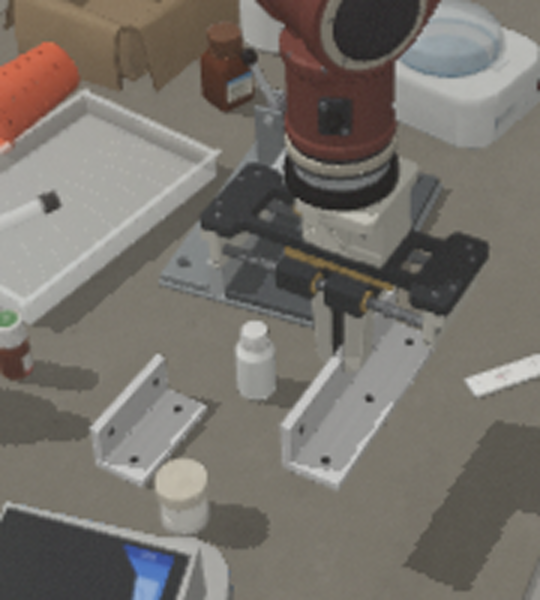

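The bracket is lifted and level, and the wrist shows about 2.6 N of weight. I'll carry it over the bed, staged in front of the fence and left of the stop so it clears the pen.

Emit:
apply_moves --pt "0.0137 -0.0337 0.01 0 0 0.025 0.0" --pt "0.0274 -0.0674 0.02 0 0 0.05 0.0" --pt "0.0411 -0.1011 0.02 0 0 0.075 0.0" --pt "0.0548 -0.1348 0.02 0 0 0.1 0.0" --pt "0.0685 -0.1685 0.02 0 0 0.125 0.0"

```text
time: 7.75
eef_pos: [0.4944, 0.1448, 0.33]
orientation: [0.001, 0.693, 0.721, 0.001]
force: [-0.2, 1.6, -2.0]
grip_width: 0.085
```

Emit:
apply_moves --pt "0.0137 -0.0337 0 0 0 0 0.0" --pt "0.0275 -0.0675 0 0 0 0 0.0" --pt "0.0275 -0.0675 -0.02 0 0 0 0.0" --pt "0.0275 -0.0675 -0.045 0 0 0 0.0" --pt "0.0275 -0.0675 -0.06 0 0 0 0.0"

```text
time: 8.17
eef_pos: [0.5215, 0.0774, 0.268]
orientation: [0.0, 0.694, 0.72, -0.0]
force: [-1.1, -0.4, -3.3]
grip_width: 0.08
```

Emit:
apply_moves --pt "0 0 0 0 0 0 0.0" --pt "0 0 0 0 0 0 0.0" --pt "0 0 0 0 0 0 0.0" --pt "0 0 0 0 0 0 0.0" --pt "0 0 0 0 0 0 0.0"

```text
time: 8.58
eef_pos: [0.522, 0.0792, 0.27]
orientation: [0.001, 0.693, 0.721, 0.001]
force: [-0.2, -0.3, -2.2]
grip_width: 0.081
```

```bash
python3 - <<'E'
from h import *
import cv2
s=ctrl.observe();print(s['eef_pos'],s['orientation'],s['grip_width'],s['force'],s['ft_torque'])
a=ctrl.grab_frame('scene')[...,::-1]; cv2.imwrite('pics/s4.png',a)
b=ctrl.grab_frame('top')[...,::-1]; cv2.imwrite('pics/t4.png',b)
A=cv2.resize(a[100:250,190:320],None,fx=4,fy=4,interpolation=cv2.INTER_CUBIC)
cv2.imwrite('pics/c6.png',A)
E
```

```text
[0.522  0.0792 0.27  ] [0.0008 0.6931 0.7209 0.001 ] 0.08109339984728164 [-0.1551 -0.2935 -2.2163] [-0.0314 -0.0895 -0.0233]
```

View pics/c6.png

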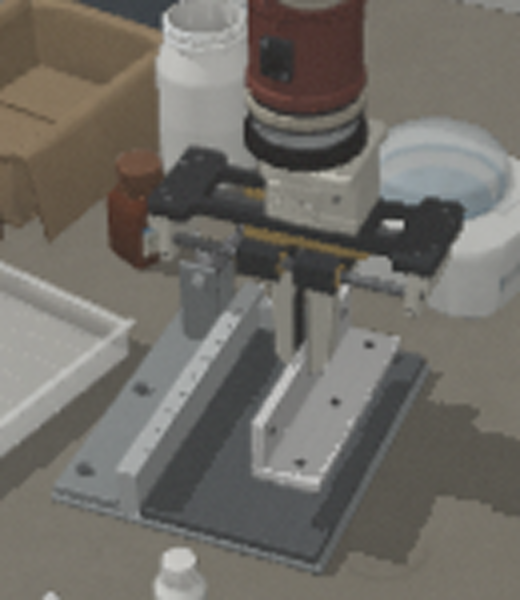

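The bracket hangs level over the bed in front of the fence, clear of the pen. I'll lower it close to the bed and slide it in towards the fence and stop.

Emit:
apply_moves --pt "0 0 -0.012 0 0 0 0.0" --pt "0 0 -0.024 0 0 0 0.0" --pt "0 0 -0.034 0 0 0 0.0" --pt "0 0 -0.034 0 0 0 0.0" --pt "0 0 -0.034 0 0 0 0.0"

```text
time: 9.1
eef_pos: [0.5215, 0.0789, 0.2345]
orientation: [-0.0, 0.693, 0.721, -0.0]
force: [-1.0, -0.3, -2.2]
grip_width: 0.081
```

Emit:
apply_moves --pt "0.015 -0.004 0 0 0 0 0.0" --pt "0.03 -0.008 0 0 0 0 0.0" --pt "0.045 -0.012 0 0 0 0 0.0" --pt "0.058 -0.0155 0 0 0 0 0.0" --pt "0.064 -0.0175 0 0 0 0 0.0"

```text
time: 9.52
eef_pos: [0.5875, 0.0607, 0.2356]
orientation: [0.001, 0.694, 0.72, 0.001]
force: [0.1, -0.3, -2.3]
grip_width: 0.079
```

Emit:
apply_moves --pt "0 0 0 0 0 0 0.0" --pt "0 0 0 0 0 0 0.0" --pt "0 0 0 0 0 0 0.0" --pt "0 0 0 0 0 0 0.0" --pt "0 0 0 0 0 0 0.0"

```text
time: 9.93
eef_pos: [0.585, 0.0618, 0.2348]
orientation: [-0.0, 0.693, 0.721, -0.0]
force: [0.2, -0.2, -2.9]
grip_width: 0.08
```

Emit:
apply_moves --pt "0 -0.0015 0 0 0 0 0.0" --pt "0 -0.003 0 0 0 0 0.0" --pt "0 -0.004 0 0 0 0 0.0" --pt "0 -0.004 0 0 0 0 0.0" --pt "0 -0.004 0 0 0 0 0.0"

```text
time: 10.35
eef_pos: [0.5856, 0.0572, 0.2347]
orientation: [-0.0, 0.693, 0.721, -0.0]
force: [-0.3, 0.8, -2.5]
grip_width: 0.085
```

Emit:
apply_moves --pt "0 -0.001 0 0 0 0 0.0" --pt "0 -0.002 0 0 0 0 0.0" --pt "0 -0.002 0 0 0 0 0.0" --pt "0 -0.002 0 0 0 0 0.0" --pt "0 -0.002 0 0 0 0 0.0"

```text
time: 10.77
eef_pos: [0.5856, 0.0554, 0.2347]
orientation: [-0.0, 0.693, 0.721, 0.0]
force: [0.8, 0.3, -2.9]
grip_width: 0.082
```

Emit:
apply_moves --pt "0 -0.001 0 0 0 0 0.0" --pt "0 -0.002 0 0 0 0 0.0" --pt "0 -0.002 0 0 0 0 0.0" --pt "0 -0.002 0 0 0 0 0.0" --pt "0 -0.002 0 0 0 0 0.0"

```text
time: 11.18
eef_pos: [0.5856, 0.0545, 0.235]
orientation: [-0.0, 0.693, 0.721, 0.001]
force: [-1.5, 4.0, -1.0]
grip_width: 0.082
```

Emit:
apply_moves --pt "0 -0.001 0 0 0 0 0.0" --pt "0 -0.002 0 0 0 0 0.0" --pt "0 -0.002 0 0 0 0 0.0" --pt "0 -0.002 0 0 0 0 0.0" --pt "0 -0.002 0 0 0 0 0.0"

```text
time: 11.6
eef_pos: [0.5855, 0.0539, 0.2352]
orientation: [-0.001, 0.693, 0.721, 0.002]
force: [-0.7, 6.2, -0.9]
grip_width: 0.081
```

The bracket touches the stop at y≈0.0543, with Fy at 4–6 N, close to the predicted place. I'll ease that off a little and advance to the fence.

Emit:
apply_moves --pt "0.002 0.002 0 0 0 0 0.0" --pt "0.004 0.002 0 0 0 0 0.0" --pt "0.006 0.002 0 0 0 0 0.0" --pt "0.008 0.002 0 0 0 0 0.0" --pt "0.008 0.002 0 0 0 0 0.0"

```text
time: 12.02
eef_pos: [0.5928, 0.0545, 0.2342]
orientation: [-0.002, 0.693, 0.721, -0.001]
force: [-2.9, 5.1, -2.2]
grip_width: 0.084
```

Emit:
apply_moves --pt "0.001 0 0 0 0 0 0.0" --pt "0.002 0 0 0 0 0 0.0" --pt "0.003 0 0 0 0 0 0.0" --pt "0.003 0 0 0 0 0 0.0" --pt "0.003 0 0 0 0 0 0.0"

```text
time: 12.43
eef_pos: [0.5954, 0.0546, 0.234]
orientation: [-0.002, 0.693, 0.721, -0.001]
force: [-2.4, 5.6, -2.1]
grip_width: 0.079
```

Emit:
apply_moves --pt "0.001 0 0 0 0 0 0.0" --pt "0.002 0 0 0 0 0 0.0" --pt "0.002 0 0 0 0 0 0.0" --pt "0.002 0 0 0 0 0 0.0" --pt "0.002 0 0 0 0 0 0.0"

```text
time: 12.85
eef_pos: [0.5974, 0.0546, 0.2339]
orientation: [-0.002, 0.693, 0.721, -0.001]
force: [-3.0, 6.2, -2.7]
grip_width: 0.081
```

Emit:
apply_moves --pt "0.001 0.001 0 0 0 0 0.0" --pt "0.002 0.001 0 0 0 0 0.0" --pt "0.002 0.001 0 0 0 0 0.0" --pt "0.002 0.001 0 0 0 0 0.0" --pt "0.002 0.001 0 0 0 0 0.0"

```text
time: 13.27
eef_pos: [0.5991, 0.0551, 0.2339]
orientation: [-0.002, 0.693, 0.721, -0.002]
force: [-3.9, 4.6, -1.4]
grip_width: 0.08
```

Emit:
apply_moves --pt "0.001 0 0 0 0 0 0.0" --pt "0.002 0 0 0 0 0 0.0" --pt "0.002 0 0 0 0 0 0.0" --pt "0.002 0 0 0 0 0 0.0" --pt "0.002 0 0 0 0 0 0.0"

```text
time: 13.68
eef_pos: [0.6001, 0.0552, 0.2338]
orientation: [-0.003, 0.693, 0.721, -0.003]
force: [-6.4, 4.8, 0.0]
grip_width: 0.082
```

The fence is reached at x≈0.600. Now I press down onto the bed.

Emit:
apply_moves --pt "0 0 -0.001 0 0 0 0.0" --pt "0 0 -0.002 0 0 0 0.0" --pt "0 0 -0.003 0 0 0 0.0" --pt "0 0 -0.003 0 0 0 0.0" --pt "0 0 -0.003 0 0 0 0.0"

```text
time: 14.1
eef_pos: [0.6, 0.0555, 0.2324]
orientation: [-0.003, 0.693, 0.721, -0.003]
force: [-10.0, 3.4, 9.3]
grip_width: 0.077
```

Emit:
apply_moves --pt "0.001 0 -0.001 0 0 0 0.0" --pt "0.002 0 -0.002 0 0 0 0.0" --pt "0.002 0 -0.002 0 0 0 0.0" --pt "0.002 0 -0.002 0 0 0 0.0" --pt "0.002 0 -0.002 0 0 0 0.0"

```text
time: 14.52
eef_pos: [0.6007, 0.0558, 0.2323]
orientation: [-0.004, 0.693, 0.721, -0.005]
force: [-15.3, 4.1, 22.5]
grip_width: 0.084
```

```bash
python3 - <<'E'
from h import *
import cv2
a=ctrl.grab_frame('scene')[...,::-1]; cv2.imwrite('pics/s5.png',a)
b=ctrl.grab_frame('top')[...,::-1]; cv2.imwrite('pics/t5.png',b)
s=ctrl.observe();print(s['eef_pos'],s['orientation'],s['grip_width'],s['force'],s['ft_torque'])
cv2.imwrite('pics/c7.png',cv2.resize(a[120:250,190:310],None,fx=4.6,fy=4.6,interpolation=cv2.INTER_CUBIC))
E
```

```text
[0.6007 0.0557 0.2323] [-0.0037  0.6927  0.7212 -0.005 ] 0.0799492423973703 [-14.5189   3.8062  22.0455] [ 0.7851  3.4231 -0.1237]
```

View pics/c7.png

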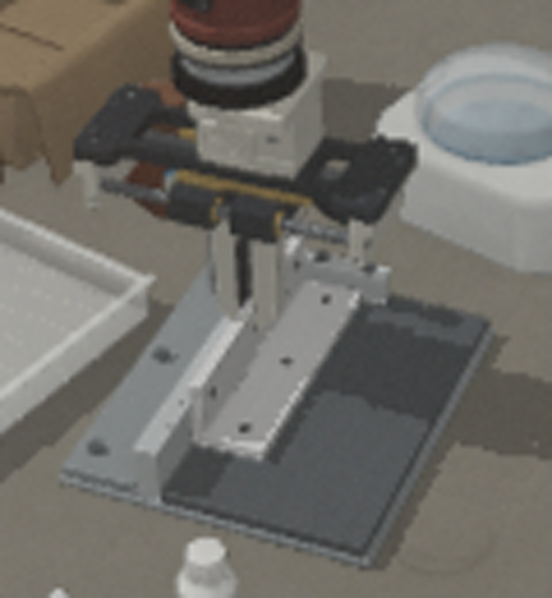

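The bracket sits in the corner, with its end against the stop (about (360,285) in the crop) and its upright flush with the fence. The measured z puts its underside at about 13.7 mm. I'll take out the slight compliance lean of the tool and push the fence a bit harder so friction on the bed can't take up the load.

Emit:
apply_moves --pt "0.0005 0 0 0 -0.004 0 0.0" --pt "0.001 0 0 0 -0.008 0 0.0" --pt "0.001 0 0 0 -0.01 0 0.0" --pt "0.001 0 0 0 -0.01 0 0.0" --pt "0.001 0 0 0 -0.01 0 0.0"

```text
time: 15.03
eef_pos: [0.6, 0.056, 0.2323]
orientation: [-0.002, 0.693, 0.721, -0.004]
force: [-19.7, 2.9, 27.2]
grip_width: 0.079
```

Emit:
apply_moves --pt "0 0 0 0 0 0 0.0" --pt "0 0 0 0 0 0 0.0" --pt "0 0 0 0 0 0 0.0" --pt "0 0 0 0 0 0 0.0" --pt "0 0 0 0 0 0 0.0"

```text
time: 15.45
eef_pos: [0.6, 0.056, 0.2323]
orientation: [-0.002, 0.693, 0.721, -0.004]
force: [-19.3, 3.2, 27.3]
grip_width: 0.078
```

```bash
python3 - <<'E'
from h import *
from scipy.spatial.transform import Rotation as Ro
s=ctrl.observe();q=np.array(s['orientation']);print(s['eef_pos'],s['grip_width'],s['force'],s['ft_torque'],s['time'])
M=Ro.from_quat(q[[1,2,3,0]]).as_matrix();print('tool z',M[:,2],'yaw',np.arctan2(M[1,0],M[0,0])-np.pi/2)
E
```

```text
[0.6    0.056  0.2323] 0.07838459553343363 [-19.2904   3.1927  27.3115] [0.7431 4.52   0.0034] 15.45
tool z [-0.008  -0.0033 -1.    ] yaw 0.0406569364320557
```

```bash
python3 - <<'E'
from h import *
import cv2
a=ctrl.grab_frame('scene')[...,::-1]; b=ctrl.grab_frame('top')[...,::-1]
f=lambda i,s:cv2.resize(i,None,fx=s,fy=s,interpolation=cv2.INTER_CUBIC)
cv2.imwrite('pics/c8.png',np.hstack([f(a[110:230,200:300],4),f(b[150:270,235:335],4)]))
s=ctrl.observe();print(s['force'],s['eef_pos'],s['joint_velocities'])
E
```

```text
[-19.8348   3.8398  25.7622] [0.6    0.0559 0.2323] [-0.001   0.      0.0028  0.0001 -0.0016  0.0004  0.0008]
```

View pics/c8.png

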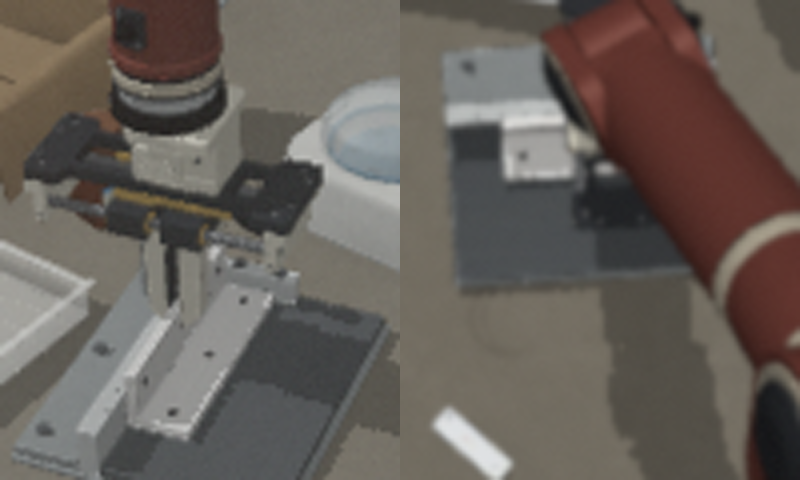

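Both views show the upright against the fence with no gap and the bracket's end at the stop. No pen stands before the stop where a lowered one would show; the raised lever itself is hidden behind the gripper. The pushes are steady, so I'm handing in.

```bash
python3 - <<'E'
from h import *
print(ctrl.hand_in()); s=ctrl.observe(); print(s['time'],s['force'],s['eef_pos'])
E
```

```text
the job is handed in; nothing more can be done
None
the job is handed in; nothing more can be done
```

I swung the pen lever back and seated the long bracket against the bed, stop and fence. I handed in with the arm still gripping it and pushing down and towards the fence. No verdict was reported.

- **Pen lever:** I pushed it until it met its end stop (8 N reaction), and a picture then showed the pen raised. At the end the gripper hid the lever. I saw no lowered pen in front of the stop, and by my measurements the gripper stayed well clear of the lever.
- **Bracket position:** I found the stop and the fence by contact. The final tool y was 0.056 m, as the camera measurements predicted. The final x was 0.600 m, about 3 mm beyond the prediction, which I put down to camera error; in the pictures the upright is flush with the fence. The underside came out at about 13.7 mm for a bed at 14 mm.
- **Alignment:** The tool leans about 0.009 rad. The yaw is 0.041 rad; my two camera estimates of the jig's yaw were 0.035 and 0.048.
- **Final push:** The wrist force was steady at about 20 N towards the fence and 26 N down, with about 4 N still bearing on the stop. The forces on fence and bed are inferred from this, because friction's share cannot be read separately.
- **Other objects:** I touched nothing else on purpose and saw nothing else moved in the pictures, but I did not measure the bystanders again. Robot time was about 15.6 s of the 61 s allowed.

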